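# Check the tyre pressure of the kayak trolley wheel

## Task

Check the tyre pressure of the wheel with the orange hub: pick up the red-headed tyre gauge, press its brass cup squarely down onto that wheel's valve, fully home, until the pressure has pushed the white rod out. Then lift the gauge off and stand it back on the green mat with the rod still out, so that it can be read.

Things in the scene. Friction and masses are not known exactly. Their poses are not given: they have to be found in the camera images.
- gauge: Tyre gauge, 0.14 kg, on the mat. Origin: centre of the mouth (underside) of its brass cup, 38 mm outside, 30 inside; z up, x along the barrel to the rod's end. Grip its red head from above: 40 (x) by 20 (y) by 22 mm (z), centred 50 mm straight above the origin. Barrel level with the head, to x = 95 mm; black foot under it at x = 88, 34 mm wide, as low as the cup. Plunger 3 mm inside the cup.
- rod (a joint): How far the white rod with yellow tip is pushed out of the barrel's end, m: 0 at the start (tip at the gauge's x = 100 mm). It moves 4 mm per mm of the plunger in the cup, against a light spring; the hidden pressure sets how far, about 15 to 38 mm. Friction keeps it out once the gauge is lifted off.
- valve_orange (a point): Top centre of the valve stem of the orange-hubbed wheel (200 mm across, 55 thick, fixed, flat on the bench; a grey-hubbed one is near). 85 mm above the bench, 45 from the wheel's centre. Stem upright, 10 mm thick, sprung: pushes back 4 to 6 N and sinks. Home, the cup's mouth stops hard on a round steel seat, 44 mm across, 15 mm below this point; up to 10 mm off-centre fits. Press with 10 N or more.
- mat: Green mat 170 by 170 mm, 3 mm thick, fixed flat on the bench; the gauge starts on it. Origin: the centre of its underside, at bench height; x and y along its sides, z up.
Not all that is in view belongs to the job. What is meant by the gauge is not purple, and is the smaller of those in its own colour.

How it is judged:
On the way:
1. the gauge's cup is pressed down over the orange wheel's valve, upright, within 5 mm of fully home, and the rod is out by more than 10 mm (horizontal distance between gauge and valve_orange below 0.014 m and z of gauge in the frame of valve_orange below -0.01 m and angle between gauge's own z axis and vertical below 0.2 rad and value of joint rod above 0.01 m), for 0.1 s.
At the end, for the whole second after the job is handed in: The gauge stands upright (within 10 degrees), released and at rest, with its cup on the green mat (its centre within the mat's outline), and the rod still out by more than 10 mm (x of gauge in the frame of mat between -0.085 and 0.085 m and y of gauge in the frame of mat between -0.085 and 0.085 m and z of gauge in the frame of mat below 0.01 m and angle between gauge's own z axis and vertical below 0.17 rad and linear speed of gauge below 0.02 m/s and value of joint rod above 0.01 m); the robot touches nothing.
It also fails if it takes over 48 s, if anything falls off the work surface, if the arm or the gripper's body presses on something with over 40 N, if the wrist force passes 120 N, or if a joint passes its speed limit or range.

## Robot

A 6-joint arm with a two-finger parallel gripper is mounted at the origin on the work surface. World frame = base frame: x ahead of the robot, y to its left, z up, the work surface at z = 0. Lengths are in m, angles in rad, forces in N, time in s.
With the tool pointing down it reaches from about 0.4 to 0.825 m from the base axis. Payload 7 kg.
Tool frame: the origin (TCP) lies on the centre line of the jaws, within the pads' length; the fingertips stand arm.tip_reach ahead of it and the grasp point (between the pads) lies 5 mm behind it (arm.tip_reach is the distance from the TCP to the fingertips, in m); z points along the fingers, y is the line along which they close (so a half turn about z gives the same grasp; the last joint's range is limited). The gripper opens to 88 mm and grips with 3 to 60 N. Pads are 19 mm wide; open, the fingers measure 130 mm over their backs; the gripper's body (78 mm by 193 mm) begins 47 mm behind the grasp point.
Start: joints at [1.536, 0.359, 0.012, 0, -1.224, -0.288], TCP at [0.214, 0.64, 0.22] pointing down, gripper open.
Joint ranges: [-3.07, 3.07], [-1.43, 2.12], [-1.02, 1.25], [-3.03, 1.67], [-3.05, -0], [-3.03, 3.03]. Speed limits (rad/s): [2.39, 2.39, 3.01, 3.14, 3.14, 3.14].

## Interface

Orientations are given as [roll, pitch, yaw] about the fixed x, y, z axes, in that order (R = Rz(yaw) Ry(pitch) Rx(roll)).
In Python, from station import status, optics, order, arm gives the robot as it stands. The module is installed in compiled form; this text tells all that it offers.
- The arm moves only by the shell command python3 -m jog 'ROWS' [FORCE]. ROWS is JSON, a list of rows, each a list of 3 entries, a list of its own where there are three numbers: the gripper command: -1 is shut, 1 is fully open, values between are in proportion, then the shift along the tool's x, y, z in mm, then the turn about the tool's z in rad. A call has 1 to 20 rows; each row is the pose to reach, as a shift and turn from the pose commanded when the call began, along the tool's axes at that moment; what a row does not reach only later rows make up. A row lasts 1/8 s, in which the tool goes at most 62.5 mm and 10.7 degrees, less where a joint would pass 70% of its speed; a pose out of reach is approached as far as the arm can. A call with a gripper value outside its range is refused whole. The fingers move at their own pace and stop on an object; FORCE is the grip in N (left out, the last holds). Time passes only in rows, so rows that repeat a pose let the fingers close. It gives the time, the measured TCP pose, the force, the opening and the grip force at its end, in the units of the state.
- status.get_state(): the state, without advancing time (a new reading comes with each control period).
- optics.grab_frame(name): name is "side" or "top"; returns a dict with "color" (420x560x3 uint8, red, green, blue), "mtx" (3x3 intrinsics, pixels), "k1" (the pictures are not rectified: a ray, as slopes to the right and down, at radius r is drawn at 1 + k1 r^2 times it, then the intrinsics apply), "cam_to_world" (4x4, takes a point from camera to world coordinates). Camera axes: x right, y down, z forward; pixel columns grow to the right and rows downward; lengths in m; the calibration is good to about 2 mm. A picture is of the moment at which its call begins. There is no depth.
- order.job_done(): hands the job in; it is judged then, once.
The state is a dict: "t": time; "q": joint angles; "qd": joint speeds; "joint_efforts": joint torques, N m; "eef_pos": TCP position; "ee_rot": TCP orientation; "force": force on the tool from outside, world axes, zero at the start; "moment": the same for the moment, N m; "width": finger opening in m; "gripper_force": force on a finger pad.
Only numpy, scipy, OpenCV 4.12 (cv2) and the standard library are available. Lean on these libraries where they do the work, as an engineer would, in place of code of your own. Each camera call takes 0.05 s, during which the arm holds its last target. There are 200 camera calls.

## Working session

There is one attempt and no reset: what is moved stays moved. The work goes in short steps, Python scripts to look and compute and a shell command to move; the robot and the scene stay as the last step left them, time stands still between calls to the robot, and variables do not carry over. Pictures are saved under pics/ and viewed, at most 10 in all, crops included, and the job is handed in when it is done.

```bash
mkdir -p pics
cat > h.py <<'E'
import numpy as np, cv2
from station import status, optics, order, arm
def grab(n,save=None):
    f=optics.grab_frame(n)
    if save: cv2.imwrite('pics/'+save+'.png',f['color'][:,:,::-1])
    return f
def ray(f,px):
    K=np.array(f['mtx']);d=(np.array(px,float)-K[:2,2])/[K[0,0],K[1,1]]
    u=d.copy()
    for _ in range(20): u=d/(1+f['k1']*(u@u))
    T=np.array(f['cam_to_world']);return T[:3,3],T[:3,:3]@np.array([u[0],u[1],1])
def onz(f,px,z):
    o,d=ray(f,px);return (o+d*(z-o[2])/d[2]).round(4)
def proj(f,p):
    T=np.array(f['cam_to_world']);c=T[:3,:3].T@(np.array(p)-T[:3,3]);u=c[:2]/c[2];u=u*(1+f['k1']*(u@u))
    K=np.array(f['mtx']);return (u*[K[0,0],K[1,1]]+K[:2,2]).round(1)
E
python3 - <<'E'
from h import *
a=grab('top','top0');b=grab('side','side0')
print(status.get_state(),arm.tip_reach);print(a['mtx'],a['cam_to_world'],b['cam_to_world'])
E
```

```text
{'t': 0.1, 'q': array([ 1.53609808e+00,  3.59345532e-01,  1.11932639e-02, -2.85720682e-04,
       -1.22408931e+00, -2.88106785e-01]), 'qd': array([ 0.00067997, -0.00395191,  0.00284274,  0.0013483 ,  0.00034752,
       -0.0038102 ]), 'joint_efforts': array([-1.81262749e-03, -5.84164453e+01,  2.93752706e+01,  7.01553762e+00,
        1.02072197e-02, -4.91298556e-05]), 'eef_pos': array([0.21401844, 0.63973114, 0.21871953]), 'ee_rot': array([ 3.14013064e+00, -1.53146201e-04, -3.22902201e-01]), 'force': array([ 0.03292098, -0.56566923,  0.31402889]), 'moment': array([ 0.02225819, -0.02403461, -0.01346917]), 'gripper_force': 0.0, 'width': 0.08763631870859256} 0.014
[[388.11194189   0.         286.6204291 ]
 [  0.         388.11194189 206.66224768]
 [  0.           0.           1.        ]] [[-0.02804041 -0.98952495  0.14161254  0.33313904]
 [-0.9993147   0.03117401  0.01995775  0.08708055]
 [-0.02416332 -0.14095587 -0.98972096  0.93138385]
 [ 0.          0.          0.          1.        ]] [[ 0.76841619 -0.48495809  0.41755505  0.0239372 ]
 [-0.63977176 -0.59756503  0.48333025 -0.38614593]
 [ 0.01512138 -0.63853872 -0.76944113  0.85814735]
 [ 0.          0.          0.          1.        ]]
```

View pics/top0.png

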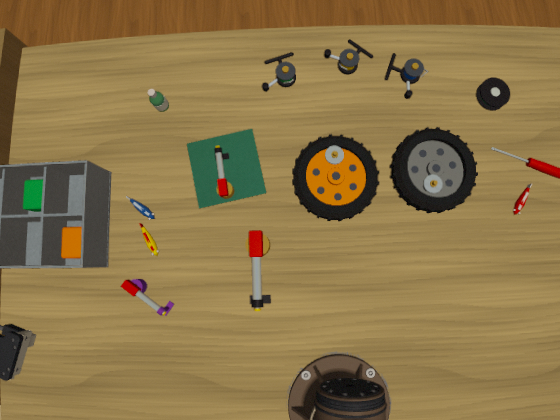

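View pics/side0.png

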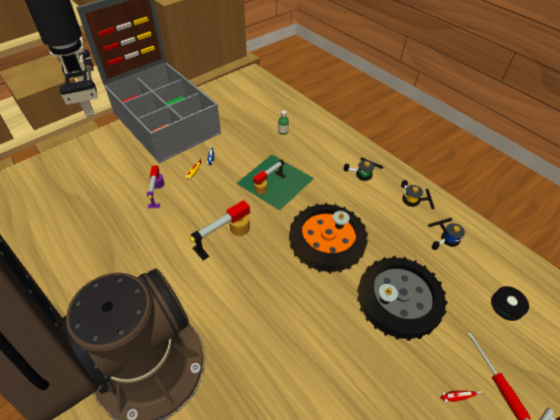

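Candidates for the gauge: top view (222,187) on the mat, with a brass cup and the smaller size; (256,245) on the bench, with a brass cup but larger; (130,287), with a purple cup and foot. The one on the mat fits: it isn't purple, it's the smaller of its colour, and it's on the mat. The orange wheel is at (336,177), with its valve near (335,154). I'll confirm with a crop and measure.

Run:
```python
from h import *
a=grab('top');b=grab('side')
def crop(f,x0,y0,x1,y1): return cv2.resize(f['color'][y0:y1,x0:x1,::-1],(390,390*(y1-y0)//(x1-x0)),interpolation=cv2.INTER_CUBIC)
t=np.vstack([np.hstack([crop(a,180,125,280,205),crop(a,290,130,390,210)]) ,np.hstack([crop(b,230,150,330,210),crop(b,290,195,390,255)])])
cv2.imwrite('pics/crop1.png',t)
for n,f,(x0,y0,x1,y1) in(('top',a,(180,125,280,205)),('side',b,(230,150,330,210))):
    c=f['color'].astype(int);R,G,B=c[...,0],c[...,1],c[...,2]
    M=lambda m:[(np.array([xs.mean(),ys.mean()]).round(1),len(xs)) for ys,xs in [np.nonzero(m[y0:y1,x0:x1])] for xs,ys in [(xs+x0,ys+y0)]]
    print(n,'red',M((R>150)&(G<60)&(B<60)),'bright red',M((R>200)&(G<40)&(B<40)),'grey',M((R>120)&(abs(R-G)<25)&(abs(R-B)<25)))
    m=((G>R+25)&(G>B+5)).astype(np.uint8); m[:y0]=0;m[y1+8:]=0;m[:,:x0]=0;m[:,x1:]=0
    cs=max(cv2.findContours(m,0,2)[0],key=cv2.contourArea);r=cv2.boxPoints(cv2.minAreaRect(cs));print('mat',[onz(f,p,.003) for p in r])
for n,f,(x0,y0,x1,y1) in(('top',a,(320,140,350,170)),('side',b,(325,205,360,235))):
    c=f['color'].astype(int);R,G,B=c[...,0],c[...,1],c[...,2]
    m=((abs(R-B)<30)&(R>130)); ys,xs=np.nonzero(m[y0:y1,x0:x1]);print(n,'seat',xs.mean()+x0,ys.mean()+y0,len(xs),xs.min()+x0,xs.max()+x0,ys.min()+y0,ys.max()+y0, onz(f,((xs.min()+xs.max())/2+x0,(ys.min()+ys.max())/2+y0),.07))
```

```text
top red [(array([221.7, 186.4]), 126)] bright red [(array([nan, nan]), 0)] grey [(array([219.5, 165. ]), 133)]
mat [array([0.6348, 0.3573, 0.003 ]), array([0.6664, 0.1884, 0.003 ]), array([0.5015, 0.1556, 0.003 ]), array([0.4703, 0.3195, 0.003 ])]
side red [(array([247.4, 194.4]), 180)] bright red [(array([245.3, 197. ]), 127)] grey [(array([273. , 167.5]), 68)]
mat [array([0.4697, 0.3155, 0.003 ]), array([0.6317, 0.4082, 0.003 ]), array([0.6647, 0.1902, 0.003 ]), array([0.5106, 0.1214, 0.003 ])]
top seat 333.9724770642202 154.44036697247705 218 325 343 146 163 [ 0.5734 -0.0073  0.07  ]
side seat 340.65 217.84166666666667 120 333 348 211 223 [ 0.5734 -0.0072  0.07  ]<stdin>:8: RuntimeWarning: Mean of empty slice.
  ret = ret.dtype.type(ret / rcount)
```

View pics/crop1.png

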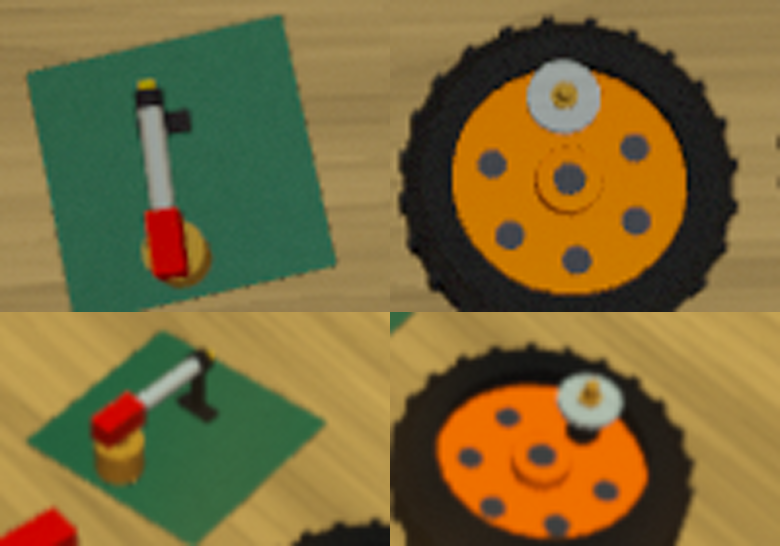

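The crop confirms it: the brass-cupped gauge stands on the mat with its head at about (222,186) and tip at about (218,147). The orange wheel's seat and valve are at about (334,154). Next I'll compute the grasp.

```bash
cat >> h.py <<'E'
def R3(): 
    from scipy.spatial.transform import Rotation as Ro
    s=status.get_state();return s,Ro.from_euler('xyz',s['ee_rot']).as_matrix()
def togo(p,yaw):  # tool-axis shift mm to put the TCP at p, turn so that tool y axis is along gauge y
    s,R=R3();print('pos',s['eef_pos'].round(4),'rot',s['ee_rot'].round(4),'F',s['force'].round(1),'w',round(s['width'],4))
    print('shift',(R.T@(np.array(p)-s['eef_pos'])*1000).round(1))
    x=R.T@np.array([np.cos(yaw),np.sin(yaw),0]);a=np.arctan2(x[1],x[0]);print('turn',round(a,4),'or',round((a%np.pi)-(np.pi if a%np.pi>np.pi/2 else 0),4))
E
python3 - <<'E'
from h import *
def m2(p,q,f,g):
    o,d=ray(f,p);o2,d2=ray(g,q);s=np.linalg.lstsq(np.c_[d,-d2],o2-o,rcond=None)[0];A=o+d*s[0];B=o2+d2*s[1];return ((A+B)/2).round(4),np.linalg.norm(A-B).round(4)
a=grab('top');b=grab('side')
def cen(f,w,fn):
    x0,y0,x1,y1=w;c=f['color'].astype(int)[y0:y1,x0:x1];ys,xs=np.nonzero(fn(c[...,0],c[...,1],c[...,2]));return np.array([xs.mean()+x0,ys.mean()+y0]),len(xs)
red=lambda R,G,B:(R>130)&(G<60)&(B<60)
yel=lambda R,G,B:(R>140)&(G>110)&(B<60)
h=cen(a,(210,165,240,200),red);t=cen(a,(210,140,230,152),yel);print(h,t)
H=onz(a,h[0],.062);T=onz(a,t[0],.053);print(H,T,np.linalg.norm((T-H)[:2]))
t2=cen(b,(278,155,290,166),yel);print(t2,m2(t[0],t2[0],a,b))
h2=cen(b,(240,180,275,205),red);print(m2(h[0],h2[0],a,b))
yaw=np.arctan2(T[1]-H[1],T[0]-H[0]);print('yaw',yaw)
togo([H[0],H[1],.11],yaw)
E
```

```text
(array([221.97080292, 186.48905109]), 137) (array([216.75, 146.25]), 4)
[0.509  0.2517 0.062 ] [0.6082 0.2658 0.053 ] 0.10019705584496977
(array([283.66666667, 160.        ]), 3) (array([0.6086, 0.2646, 0.0555]), np.float64(0.0027))
(array([ 0.5104,  0.2879, -0.0642]), np.float64(0.0539))
yaw 0.14119133841927464
pos [0.2141 0.64   0.2192] rot [ 3.141e+00 -1.000e-04 -3.228e-01] F [-0.2 -0.2  0.3] w 0.0875
shift [402.8 274.6 109.4]
turn -0.464 or -0.464
```

```bash
python3 -m jog '[[1,[100,68,0],-0.1],[1,[200,136,0],-0.25],[1,[300,205,0],-0.46],[1,[403,275,20],-0.464],[1,[403,275,50],-0.464],[1,[403,275,70],-0.464],[1,[403,275,70],-0.464],[1,[403,275,70],-0.464],[1,[403,275,70],-0.464],[1,[403,275,70],-0.464],[1,[403,275,70],-0.464]]' 40
python3 - <<'E'
from h import *
a=grab('top');b=grab('side')
t=np.hstack([cv2.resize(f['color'][y:y+90,x:x+100,::-1],(400,360)) for f,x,y in((a,175,125),(b,220,130))])
cv2.imwrite('pics/g1.png',t)
togo([.509,.2517,.060],.1412)
E
```

```text
t: 1.68
eef_pos: [0.5089, 0.2526, 0.1501]
ee_rot: [-3.141, -0.001, 0.143]
force: [-0.3, 0.1, -0.0]
width: 0.0875
gripper_force: 0.0
pos [0.5087 0.2527 0.1501] rot [-3.141e+00 -8.000e-04  1.430e-01] F [-0.   0.3 -0.2] w 0.0878
shift [ 0.1  1.  90.1]
turn 0.0018 or 0.0018
```

View pics/g1.png

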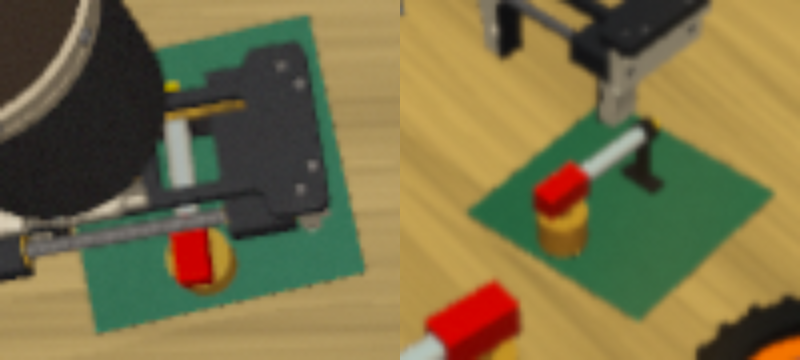

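The gripper is over the gauge, with parallax shifting it in both views. The head is still at about (221,187) in the top image, so I'll descend and grip.

```bash
python3 -m jog '[[1,[0,1,45],0],[1,[0,1,80],0],[1,[0,1,90],0],[1,[0,1,90],0],[-1,[0,1,90],0],[-1,[0,1,90],0],[-1,[0,1,90],0],[-1,[0,1,90],0],[-1,[0,1,90],0],[-1,[0,1,90],0],[-1,[0,1,90],0],[-1,[0,1,90],0]]' 40
```

```text
t: 3.28
eef_pos: [0.5092, 0.2505, 0.0595]
ee_rot: [3.142, 0.0, 0.141]
force: [0.8, -0.8, 0.5]
width: 0.0134
gripper_force: 0.0
```

Run:
```python
from h import *
togo([.509,.2517,.060],.1412)
a=grab('top');b=grab('side')
t=np.hstack([cv2.resize(f['color'][y:y+90,x:x+100,::-1],(400,360)) for f,x,y in((a,175,125),(b,220,130))])
cv2.imwrite('pics/g2.png',t)
```

```text
pos [0.5092 0.2505 0.0595] rot [3.1415e+00 1.0000e-04 1.4120e-01] F [ 0.8 -0.8  0.5] w 0.0134
shift [-0.  -1.2 -0.5]
turn -0.0 or -0.0
```

View pics/g2.png

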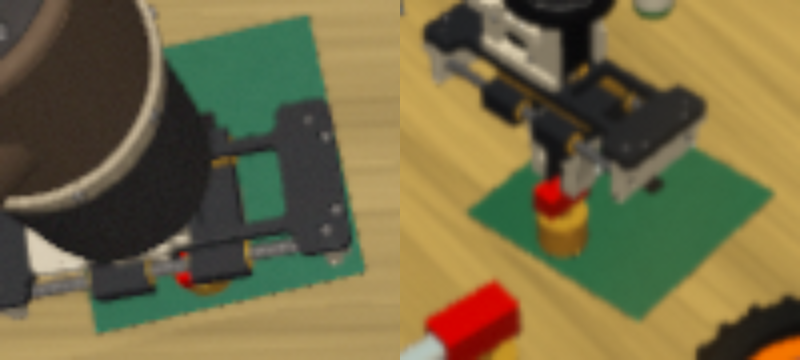

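Run:
```python
from h import *
a=grab('top');b=grab('side')
print(proj(b,[.509,.2517,.053]),proj(a,[.509,.2517,.053]),proj(b,[.509,.2517,.003]))
c=b['color'].astype(int);x0,y0,x1,y1=248,165,272,190
m=((c[...,0]>130)&(c[...,1]<60)&(c[...,2]<60))[y0:y1,x0:x1];ys,xs=np.nonzero(m);print(xs.mean()+x0,ys.mean()+y0,xs.min()+x0,xs.max()+x0,ys.min()+y0,ys.max()+y0)
for dx in(-20,0,20): print(dx,proj(b,np.array([.509,.2517,.053])+np.array([np.cos(.141),np.sin(.141),0])*dx/1000))
s=status.get_state();print(s['t'],s['width'],s['gripper_force'],s['eef_pos'],proj(b,s['eef_pos']),proj(b,s['eef_pos']+[0,0,-.014]))
```

```text
[259.9 177.8] [222.7 187.2] [260.2 189.6]
256.8666666666667 178.03333333333333 254 260 175 184
-20 [255.1 181.4]
0 [259.9 177.8]
20 [264.7 174.2]
3.475 0.001110064642806875 0.0 [0.50923192 0.25048048 0.0595629 ] [260.2 176.3] [260.3 179.8]
```

Run:
```python
from h import *
b=grab('side');a=grab('top')
cv2.imwrite('pics/g3.png',np.hstack([cv2.resize(b['color'][140:215,220:300,::-1],(480,450),interpolation=2),cv2.resize(a['color'][150:210,200:240,::-1],(300,450),interpolation=2)]))
s=status.get_state();print(s['t'],s['width'],s['gripper_force'],s['eef_pos'],s['force'])
```

```text
3.575 0.0004972913704857935 0.0 [0.50922886 0.25049099 0.05956706] [-0.45695199 -0.06525728 -0.25622695]
```

View pics/g3.png

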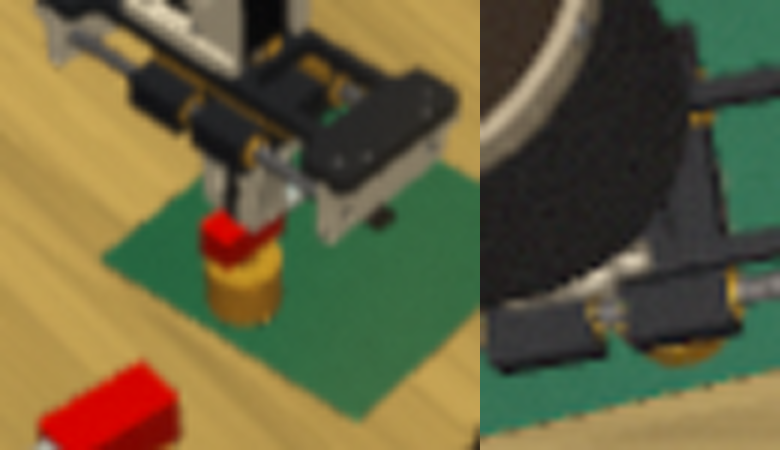

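The picture shows the fingers shut just above the head (tips about (259,175) in the side view), and the gauge hasn't moved. The tips sit about 16 mm higher than I assumed. I'll reopen, go lower and grip again; a width of 20 mm means the head, 38 mm the cup.

```bash
python3 -m jog '[[1,[0,0,0],0],[1,[0,0,0],0],[1,[0,0,0],0],[1,[0,0,0],0],[1,[0,0,0],0],[1,[0,-1,8],0],[1,[0,-1,16],0],[1,[0,-1,16],0],[-1,[0,-1,16],0],[-1,[0,-1,16],0],[-1,[0,-1,16],0],[-1,[0,-1,16],0],[-1,[0,-1,16],0],[-1,[0,-1,16],0],[-1,[0,-1,16],0],[-1,[0,-1,16],0],[-1,[0,-1,16],0],[-1,[0,-1,16],0]]' 15
```

```text
t: 5.82
eef_pos: [0.5091, 0.2515, 0.0435]
ee_rot: [-3.142, 0.0, 0.141]
force: [0.0, 0.9, -0.4]
width: 0.0198
gripper_force: 14.9
```

Width is 19.8 mm, so the head is gripped. Now I'll firm up the grip, lift, and carry it over the valve: (+27, +265) mm in tool axes.

```bash
python3 -m jog '[[-1,[0,0,0],0],[-1,[0,0,0],0],[-1,[0,0,-10],0],[-1,[0,0,-40],0],[-1,[0,0,-80],0],[-1,[0,0,-110],0],[-1,[5,45,-110],0],[-1,[10,90,-110],0],[-1,[14,135,-110],0],[-1,[18,180,-110],0],[-1,[23,225,-110],0],[-1,[26,255,-110],0],[-1,[27,265,-110],0],[-1,[27,265,-110],0],[-1,[27,265,-110],0],[-1,[27,265,-110],0]]' 45
python3 - <<'E'
from h import *
a=grab('top');b=grab('side')
togo([.5734,-.0073,.135],.141)
cv2.imwrite('pics/v1.png',np.hstack([cv2.resize(a['color'][110:190,290:370,::-1],(400,400),interpolation=2),cv2.resize(b['color'][155:245,300:390,::-1],(400,400),interpolation=2)]))
s=status.get_state();print(s['t'],s['gripper_force'])
E
```

```text
t: 7.82
eef_pos: [0.573, -0.0062, 0.1537]
ee_rot: [-3.141, -0.0, 0.142]
force: [-1.1, 0.1, -0.7]
width: 0.0198
gripper_force: 44.9
pos [ 0.573  -0.0063  0.1536] rot [-3.1416 -0.      0.1424] F [ 0.9 -0.7 -2. ] w 0.0196
shift [ 0.2  1.  18.6]
turn 0.0014 or 0.0014
7.925 44.89863574504852
```

View pics/v1.png

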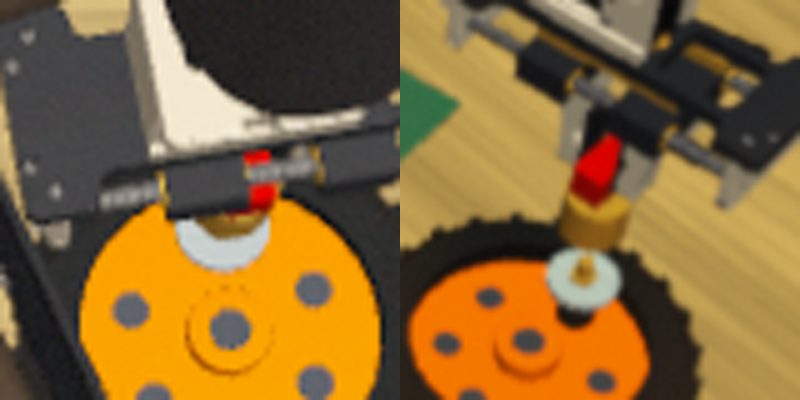

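Run:
```python
from h import *
a=grab('top');b=grab('side')
p=np.array([.573,-.0063,0]);d=np.array([np.cos(.142),np.sin(.142),0])
for n,f in(('top',a,),('side',b)):
    print(n,'mouth',proj(f,p+[0,0,.113]),'cup top r',proj(f,p+[0,0,.15]),'head -20',proj(f,p-d*.02+[0,0,.174]),proj(f,p-d*.02+[0,0,.152]),'head+20',proj(f,p+d*.02+[0,0,.174]))
    c=f['color'].astype(int);R,G,B=c[...,0],c[...,1],c[...,2]
    (x0,y0,x1,y1)=(320,135,360,165) if n=='top' else (330,180,360,212)
    for nm,m in(('red',(R>130)&(G<60)&(B<60)),('brass',(R>110)&(R<225)&(G>.6*R)&(G<.85*R)&(B<.5*R))):
        ys,xs=np.nonzero(m[y0:y1,x0:x1]);
        if len(xs):print(nm,len(xs),xs.mean()+x0,ys.mean()+y0,xs.min()+x0,xs.max()+x0,ys.min()+y0,ys.max()+y0)
# mouth circle
    th=np.linspace(0,2*np.pi,40);q=np.array([proj(f,p+[.019*np.cos(t),.019*np.sin(t),.113]) for t in th]);print('exp circle',q.min(0),q.max(0))
```

```text
top mouth [335.5 149.3] cup top r [337.2 144.2] head -20 [340.4 150.1] [339.2 153.1] head+20 [336.6 131.4]
red 36 341.6111111111111 146.66666666666666 339 344 140 152
brass 70 337.35714285714283 153.7 321 354 140 164
exp circle [326.8 140.9] [344.2 157.8]
side mouth [342.6 206.2] cup top r [344.7 196.3] head -20 [341.4 194.1] [340.1 200.3] head+20 [351.  185.3]
red 82 344.390243902439 191.8048780487805 339 349 186 200
brass 440 343.3772727272727 199.73181818181817 330 359 180 211
exp circle [335.1 200.5] [350.1 211.9]
```

Cup and valve agree with the expected projection to within about 1 px (2–3 mm), well inside the 10 mm allowance. I'll lower it in steps.

```bash
python3 -m jog '[[-1,[0,1,10],0],[-1,[0,1,20],0],[-1,[0,1,28],0],[-1,[0,1,32],0],[-1,[0,1,36],0],[-1,[0,1,39],0],[-1,[0,1,40],0],[-1,[0,1,40],0]]' 45
```

```text
t: 9.02
eef_pos: [0.5733, -0.0081, 0.1138]
ee_rot: [3.142, -0.0, 0.141]
force: [-2.2, 0.5, 4.1]
width: 0.0198
gripper_force: 44.9
```

Spring force has begun (about 5–6 N). Pressing on to the seat.

```bash
python3 -m jog '[[-1,[0,0,1],0],[-1,[0,0,2],0],[-1,[0,0,3],0],[-1,[0,0,4],0],[-1,[0,0,4],0]]' 45
```

```text
t: 9.65
eef_pos: [0.5736, -0.008, 0.1104]
ee_rot: [3.141, -0.001, 0.142]
force: [-4.2, 0.0, 10.2]
width: 0.0196
gripper_force: 44.9
```

```bash
python3 -m jog '[[-1,[0,0,1],0],[-1,[0,0,2],0],[-1,[0,0,2],0],[-1,[0,0,2],0],[-1,[0,0,2],0]]' 45
python3 - <<'E'
from h import *
a=grab('top');b=grab('side')
cv2.imwrite('pics/p1.png',np.hstack([cv2.resize(a['color'][100:180,290:370,::-1],(400,400),interpolation=2),cv2.resize(b['color'][155:245,310:400,::-1],(400,400),interpolation=2)]))
E
```

```text
t: 10.28
eef_pos: [0.5739, -0.0079, 0.1103]
ee_rot: [3.141, -0.002, 0.142]
force: [-9.2, 1.1, 25.3]
width: 0.0196
gripper_force: 45.0
```

View pics/p1.png

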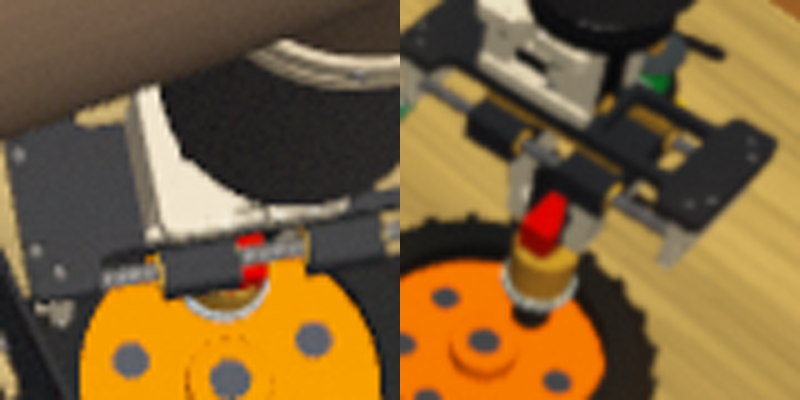

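The cup sits squarely on the seat ((335,157) in the top view), stopped hard at z = 0.110 with 25 N. Now I'll lift straight off and return to the mat, about 15 mm further in from where it started.

```bash
python3 -m jog '[[-1,[0,0,0],0],[-1,[0,0,-5],0],[-1,[0,0,-20],0],[-1,[0,0,-45],0],[-1,[-1,-20,-50],0],[-1,[-3,-65,-50],0],[-1,[-5,-110,-50],0],[-1,[-7,-155,-50],0],[-1,[-9,-200,-50],0],[-1,[-11,-240,-50],0],[-1,[-12,-266,-50],0],[-1,[-12,-266,-50],0],[-1,[-12,-266,-50],0],[-1,[-12,-266,-50],0]]' 45
python3 - <<'E'
from h import *
togo([.524,.2536,.0445],.1412)
a=grab('top');b=grab('side')
cv2.imwrite('pics/r1.png',np.hstack([cv2.resize(a['color'][110:210,180:280,::-1],(400,400),interpolation=2),cv2.resize(b['color'][120:220,220:320,::-1],(400,400),interpolation=2)]))
E
```

```text
t: 12.12
eef_pos: [0.5238, 0.253, 0.1574]
ee_rot: [3.141, 0.0, 0.14]
force: [1.0, -0.1, -0.8]
width: 0.0194
gripper_force: 44.9
pos [0.5238 0.253  0.1574] rot [3.1414e+00 4.0000e-04 1.4040e-01] F [ 1.  -0.1 -0.8] w 0.0194
shift [  0.3  -0.6 112.9]
turn -0.0008 or -0.0008
```

View pics/r1.png

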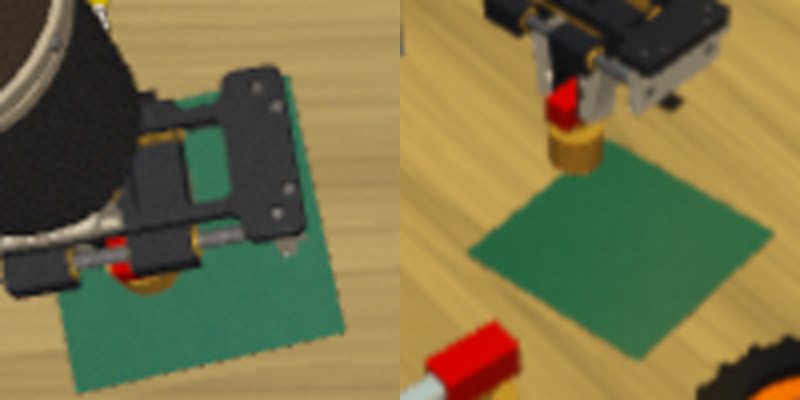

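The gauge is still held upright. The white rod and yellow tip show at the top view's (204,113), well out. Setting it down.

```bash
python3 -m jog '[[-1,[0,0,40],0],[-1,[0,0,75],0],[-1,[0,0,98],0],[-1,[0,0,107],0],[-1,[0,0,111],0],[-1,[0,0,113],0],[-1,[0,0,114],0],[-1,[0,0,114],0]]' 45
```

```text
t: 13.22
eef_pos: [0.5242, 0.2538, 0.0441]
ee_rot: [-3.141, -0.001, 0.141]
force: [-0.4, -0.5, -1.0]
width: 0.0197
gripper_force: 44.9
```

```bash
python3 -m jog '[[-1,[0,0,0.5],0],[-1,[0,0,1],0],[-1,[0,0,1],0],[-0.4,[0,0,1],0],[-0.2,[0,0,1],0],[0.2,[0,0,1],0],[1,[0,0,1],0],[1,[0,0,1],0],[1,[0,0,1],0],[1,[0,0,1],0],[1,[0,0,-20],0],[1,[0,0,-60],0],[1,[0,0,-110],0],[1,[-100,0,-150],0],[1,[-100,0,-150],0],[1,[-100,0,-150],0],[1,[-100,0,-150],0]]' 10
python3 - <<'E'
from h import *
a=grab('top');b=grab('side')
cv2.imwrite('pics/e1.png',np.hstack([cv2.resize(a['color'][110:210,180:280,::-1],(400,400),interpolation=2),cv2.resize(b['color'][120:220,220:320,::-1],(400,400),interpolation=2)]))
E
```

```text
t: 15.35
eef_pos: [0.4251, 0.2398, 0.1939]
ee_rot: [-3.141, -0.001, 0.142]
force: [0.8, -0.3, -0.2]
width: 0.0869
gripper_force: 0.0
```

View pics/e1.png

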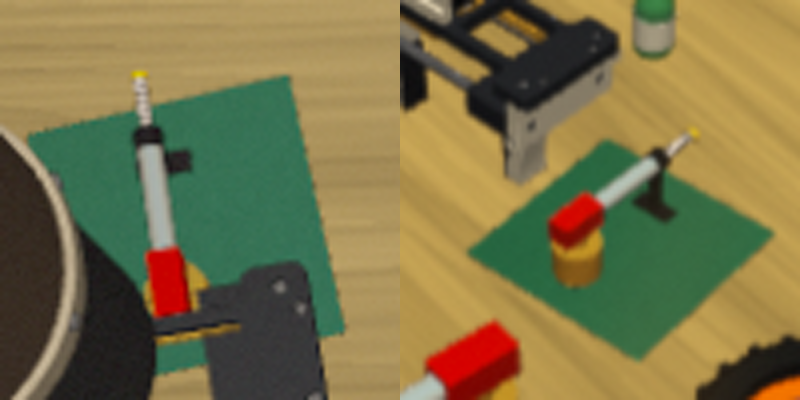

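The gauge stands upright on the mat with its head at (222,180). The rod is about 30 mm out with its yellow tip at (215,128), and the gripper is clear.

```bash
python3 -c "
from station import order
print(order.job_done())"
```

```text
the job is handed in; nothing more can be done
None
```

I pressed the gauge fully home on the orange wheel's valve (about 25 N), then stood it back upright on the green mat with its rod about 30 mm out; the job is handed in, and no verdict was returned.

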